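# Hang the washed sample wheel on the drying board's hook

## Task

The large spoked sample wheel has been rinsed and is standing in the cradle. Swing the folded hook arm of the drying board out to its stop, then take the large wheel out of the cradle and hang it by the inside of its rim in the bend of that hook, between the turned-up tip and the board: lower it right down onto the hook before you let go, so that it hangs freely and still. Leave the small wheel in the cradle and everything else on the bench where it is.

Things in the scene. Friction and masses are not known exactly. Their poses are not given: they have to be found in the camera images.
- wheel_center (a point): Centre of the large white spoked sample wheel: outer diameter 190, rim 12 thick along the axle, about 0.18 kg; hub of diameter 36, three flat spokes. Its x axis is the axle, level at the start. It stands upright in one slot of the cradle, its centre 123 above the bench; spokes point straight down and 30 degrees above the level to each side, so there is none near the top. Sizes in mm.
- rim_top (a point): Point of the large wheel's rim that is uppermost at the start, 83 from the wheel's centre, half-way between the rim's outer edge (radius 95) and inner edge (radius 71) and half-way through its 12 thickness. Same axes as the wheel. The rim has a ring of small holes and flat faces. Sizes in mm.
- small_wheel_center (a point): Centre of the small spoked wheel (outer diameter 120, 12 thick, white) in the other slot of the cradle, the slots being 45 apart; which slot holds which wheel varies. Its top is 140 above the bench. It stays there. Sizes in mm.
- cradle: Grey moulded cradle fixed to the bench, 118 x 150 (x, y), 90 high, with two slots along its own y axis, 14.6 wide and 45 apart, each with a V-shaped bottom; a wheel lifts straight up out of its slot. The origin is the centre of its underside. Sizes in mm.
- hook_arm (a joint): Angle of the hook arm about its upright hinge pin. 0 = folded along the board, 1.571 = standing straight out from the board, at its stop. Seen from above it turns clockwise as the angle grows. It stays where it is left (stiff hinge, 2 N at the tip moves it).
- hook_pivot (a point): Point on the axis of the hinge pin, at the height of the hook's seat (250 above the bench), 30 in front of the board's face. Its axes are those of the board: -x points straight out from the board (towards the robot), the folded arm points along -y, z is up. Sizes in mm.
- hook_seat (a point): Middle of the hook's bend, where the rim shall rest: on the axis of the round bar (8 thick, its top 4 higher), 76 from the hinge axis. Its -y axis points along the arm from hinge to tip. The bar is level from 65 to 86 from the hinge; nearer the hinge it is 6 higher, farther out it turns up to the ball. A hung wheel has its centre 67 below this point. Sizes in mm.
- hook_ball (a point): Centre of the 12 diameter ball on the end of the turned-up tip, 103 from the hinge axis, 24 above the seat point. It may be pinched from above to swing the arm: the turned-up part below it stands clear of the bend for about 12 below the ball's centre. Sizes in mm.
- drying_board: White upright drying board with drain pegs and a drip trough at its foot, fixed to the bench: 250 wide (y), 270 high, panel 10 thick, trough reaching 88 in front of the origin and 26 high; origin: centre of the panel's underside. To its left stands a large fixed white appliance, 430 high (right side at y = 285, front at x = 486, from the robot's base): keep clear. Sizes in mm.
- tape_roll: Roll of tape lying flat, 73 diameter, 19 high (bystander). Origin: centre of its underside. Sizes in mm.
- dish: Small culture dish, 58 diameter, 14 high (bystander). Origin: centre of its underside. Sizes in mm.
- forceps: Steel forceps lying flat, 134 long, 8 high (bystander). Origin: centre of its underside. Sizes in mm.
- brown_bottle: Brown reagent bottle, 60 diameter, 92 high (bystander). Origin: centre of its underside. Sizes in mm.
- pale_bottle: Pale reagent bottle, 48 diameter, 76 high (bystander). Origin: centre of its underside. Sizes in mm.
- wash_bottle: Wash bottle with bent spout, 68 x 110, 207 high (bystander). Origin: centre of its underside. Sizes in mm.

How it is judged:
On the way, in this order (a step that is already met when the one before it is completed fails the run):
1. the hook arm is swung out to its stop while the large wheel still stands in the cradle (value of joint hook_arm above 1.42 rad and height (world z) of wheel_center below 0.14 m), for 0.2 s.
2. the large wheel is lifted out of the cradle (height (world z) of wheel_center above 0.175 m), for 0.1 s.
3. the large wheel, still held, is lowered onto the bend of the hook (its centre within 20 mm of the seat along the arm and across it, and more than 60 mm below it) (contact force between the fingers and sample_wheel above 0.5 N and z of wheel_center in the frame of hook_seat between -0.077 and -0.06 m and y of wheel_center in the frame of hook_seat between -0.02 and 0.02 m and x of wheel_center in the frame of hook_seat between -0.02 and 0.02 m), for 0.1 s.
At the end, for the whole second after the job is handed in: The hook arm stands within 0.2 rad of its stop; the large wheel hangs from it by the inside of its rim, its centre 58 to 75 mm below the seat, within 16 mm of it along the arm and within 20 mm across it, its axle within 0.3 rad of the arm's direction, its weight on the hook, at rest (value of joint hook_arm above 1.37 rad and z of wheel_center in the frame of hook_seat between -0.075 and -0.058 m and y of wheel_center in the frame of hook_seat between -0.016 and 0.016 m and x of wheel_center in the frame of hook_seat between -0.02 and 0.02 m and angle between the x axis of wheel_center and the y axis of hook_seat, either way round below 0.3 rad and contact force between sample_wheel and drying_board above 0.5 N and linear speed of sample_wheel below 0.03 m/s and angular speed of sample_wheel below 0.4 rad/s); the robot touches nothing.
It fails at once if the small wheel is moved by more than 20 mm (distance of small_wheel_center from where it was at the start of the episode above 0.02 m).
It fails at once if another thing on the bench is moved by more than 25 mm (distance of any of tape_roll, dish, forceps, brown_bottle, pale_bottle, wash_bottle from where it was at the start of the episode above 0.025 m).
It also fails if it takes over 61 s, if anything falls off the work surface, if the arm or the gripper's body presses on something with over 40 N, if the wrist force passes 120 N, or if a joint passes its speed limit or range.

## Robot

A 7-joint arm with a two-finger parallel gripper is mounted at the origin on a cart in front of the work surface, level with it; the furniture and walls round the work are solid. World frame = base frame: x ahead of the robot, y to its left, z up, the work surface at z = 0. Lengths are in m, angles in rad, forces in N, time in s.
With the tool pointing down it reaches from about 0.35 to 0.9 m from the base axis. Payload 8.1 kg.
Tool frame: the origin (TCP) lies on the centre line of the jaws, within the pads' length; the fingertips stand 19 mm ahead of it and the grasp point (between the pads) is the TCP; z points along the fingers, y is the direction in which the jaws open and shut (so a half turn about z gives the same grasp; the last joint's range is limited). The gripper opens to 92 mm and grips with 3 to 60 N. Pads are 19 mm wide; open, the fingers measure 130 mm over their backs; the gripper's body (75 mm by 190 mm) begins 47 mm behind the grasp point.
Start: joints at [1.172, 0.434, 0.025, 1.573, -0.012, 1.134, -0.075], TCP at [0.182, -0.598, 0.246] pointing down, gripper open.
Joint ranges: [-2.62, 2.62], [-0.44, 2.09], [-1.27, 1.32], [0.08, 2.57], [-1.32, 4.46], [0.12, 2], [-2.74, 2.74]. Speed limits (rad/s): [2.22, 2.22, 3.01, 3.01, 3.14, 3.14, 3.14].

## Interface

Orientations are given as a rotation vector (axis times angle).
In Python, from cell import monitor, imaging, workorder, outline_of gives the robot as it stands.
- The arm moves only by the tool move_arm, never from a script. Its argument "series" is a list of rows, each a list of 6 numbers: the shift along the world's x, y, z in cm, then the turn, a rotation vector about the world's x, y, z in degrees. A call has 1 to 8 rows; each row shifts and turns the commanded pose from where the row before left it; what a row does not reach is not made up. A row lasts 1/10 s, in which the tool goes at most 50 mm and 8.59 degrees, less where a joint would pass 70% of its speed; a pose out of reach is approached as far as the arm can. A call with a gripper value outside its range is refused whole. "grip" is the opening, from 0 (shut) to 1 (fully open), set as the call begins (left out, the last holds). The fingers move at their own pace and stop on an object; "force" is the grip in N (left out, the last holds). Time passes only in rows, so rows that do not move let the fingers close. It gives the time, the measured TCP pose, the force and the opening at its end, in the units of the state.
- monitor.observe(): the state, without advancing time (a new reading comes with each control period).
- imaging.get_image(name): name is "scene" or "top"; returns a dict with "color" (480x640x3 uint8, red, green, blue), "fx", "fy", "cx", "cy" (pixels), "rvec" (rotation vector, rad) and "tvec" (3), from world to camera coordinates, as OpenCV has them. Camera axes: x right, y down, z forward; pixel columns grow to the right and rows downward; lengths in m; the calibration is good to about 2 mm. A picture is of the moment at which its call begins. There is no depth.
- workorder.sign_off(): hands the job in, once; it reports no verdict.
Trained networks look in the newest picture that a camera, given by its name, has taken for a name from the list of things; names that differ only in an ending like _2 or _b are one class to them, and where a whole thing is asked for, a point or a joint stands for the part that bears it (a point fixed in the world has none). Each returns a list of dicts, best first, with "p" (0 to 1); they miss things now and then, are a little off and sometimes report something else, mostly with a low value. They report only what shows in the picture. A call takes as long as a camera call.
- outline_of(camera, thing): "mask" (480x640 bool, what is visible of it) and "rect" ([left, top, width, height] in pixels, round what is visible of it).
The state is a dict: "clock": time; "joints": joint angles; "dq": joint speeds; "joint_efforts": joint torques, N m; "position": TCP position; "ee_rot": TCP orientation; "force": force on the tool from outside, world axes, zero at the start; "ft_torque": the same for the moment, N m; "width": opening from 0.0 (shut) to 1.0 (fully open).
Only numpy, scipy, OpenCV 4.12 (cv2) and the standard library are available. Lean on these libraries where they do the work, as an engineer would, in place of code of your own. Each camera call takes 0.05 s, during which the arm holds its last target. There are 200 camera calls.

## Working session

There is one attempt and no reset: what is moved stays moved. The work goes in short steps, Python scripts to look and compute and a tool call to move; the robot and the scene stay as the last step left them, time stands still between calls to the robot, and variables do not carry over. Pictures are saved under pics/ and viewed, about 8 in all and at most 12, crops included, and the job is handed in when it is done.

Besides the shell and the picture viewer there is one more tool, called after "Emit:" as name(argument=value, ...) on one line, values as JSON. move_arm: Moves the arm, as the interface text tells. Its arguments: {"type":"object","properties":{"series":{"type":"array"},"grip":{"type":"number"},"force":{"type":"number"}},"required":["series"]}

```bash
mkdir -p pics
cat > h.py <<'E'
import numpy as np, cv2
from cell import monitor, imaging, workorder, outline_of
def cam(n):
    d=imaging.get_image(n); K=np.array([[d['fx'],0,d['cx']],[0,d['fy'],d['cy']],[0,0,1]])
    R=cv2.Rodrigues(np.array(d['rvec'],float))[0]; t=np.array(d['tvec'],float).reshape(3)
    return d['color'],K,R,t
def proj(c,X):
    _,K,R,t=c; X=np.atleast_2d(X); p=(X@R.T+t)@K.T; return p[:,:2]/p[:,2:]
def ray(c,u):
    _,K,R,t=c; d=R.T@np.linalg.solve(K,[u[0],u[1],1]); return -R.T@t,d/np.linalg.norm(d)
def onz(c,u,z):
    o,d=ray(c,u); return o+d*(z-o[2])/d[2]
def tri(c1,u1,c2,u2):
    A=[];b=[]
    for c,u in((c1,u1),(c2,u2)):
        o,d=ray(c,u);P=np.eye(3)-np.outer(d,d);A.append(P);b.append(P@o)
    X=np.linalg.lstsq(np.vstack(A),np.hstack(b),rcond=None)[0]; return X
def save(img,n): cv2.imwrite('pics/'+n,np.ascontiguousarray(img[:,:,::-1]))
E
python3 - <<'E'
from h import *
for n in('scene','top'):
    c=cam(n); save(c[0],n+'0.png'); print(n,'cam at',-c[2].T@c[3],c[1][0,0])
    for th in('wheel_center','small_wheel_center','cradle','hook_arm','hook_ball','drying_board','brown_bottle','pale_bottle','wash_bottle','tape_roll','dish','forceps'):
        print(th,[(round(o['p'],2),o['rect']) for o in outline_of(n,th)][:2])
print(monitor.observe())
E
```

```text
scene cam at [-0.23918069  1.22821952  1.04605858] 613.0132464688585
wheel_center [(0.96, [400.6, 186.1, 43.1, 58.0]), (0.74, [394.0, 270.5, 18.9, 15.0])]
small_wheel_center [(0.67, [391.9, 203.9, 31.5, 23.7]), (0.19, [306.4, 169.2, 39.6, 18.4])]
cradle [(0.68, [380.7, 215.1, 63.5, 46.5])]
hook_arm [(0.54, [304.8, 171.7, 39.2, 15.5])]
hook_ball [(0.58, [300.1, 172.7, 39.2, 17.7])]
drying_board [(0.8, [284.4, 165.1, 62.8, 115.2]), (0.18, [318.5, 305.8, 21.3, 29.7])]
brown_bottle [(0.9, [305.5, 326.8, 22.2, 38.2])]
pale_bottle [(0.85, [318.0, 306.9, 24.0, 29.2])]
wash_bottle [(0.61, [231.7, 330.3, 48.8, 87.0])]
tape_roll [(0.96, [343.3, 287.9, 27.8, 26.2])]
dish []
forceps [(0.69, [370.8, 279.5, 33.8, 18.5]), (0.35, [281.5, 162.5, 62.6, 118.7])]
top cam at [0.14705778 0.15716209 1.65061986] 584.1552218025324
wheel_center [(0.95, [428.7, 279.4, 73.8, 18.7]), (0.44, [323.3, 291.0, 27.8, 23.0])]
small_wheel_center [(0.75, [437.6, 272.1, 47.2, 10.8])]
cradle [(0.67, [426.5, 264.6, 59.8, 50.9])]
hook_arm [(0.57, [313.0, 171.6, 99.9, 70.0])]
hook_ball []
drying_board [(0.71, [315.5, 170.6, 9
[... 372 characters left out ...]
 [389.0, 302.5, 18.0, 24.9])]
{'clock': 1.3, 'joints': array([ 1.1723817 ,  0.43449727,  0.02495317,  1.57321793, -0.01163588,
        1.13399586, -0.07511667]), 'dq': array([-0.00033282, -0.00206281,  0.00093541,  0.0003183 ,  0.00101565,
        0.00070571, -0.00039037]), 'joint_efforts': array([-1.01054986e-03, -6.67673635e+01,  9.83464345e-01, -3.14816630e+01,
       -6.06933818e-02,  3.26697144e-02, -3.23177278e-05]), 'position': array([ 0.1822106 , -0.59785187,  0.24573603]), 'ee_rot': array([3.10729234e+00, 4.62854047e-01, 7.07236534e-05]), 'force': array([ 0.27059506, -0.22596021, -0.16785188]), 'ft_torque': array([ 0.0333319 ,  0.04699572, -0.00029047]), 'width': 0.9981337739321492}
```

View pics/scene0.png

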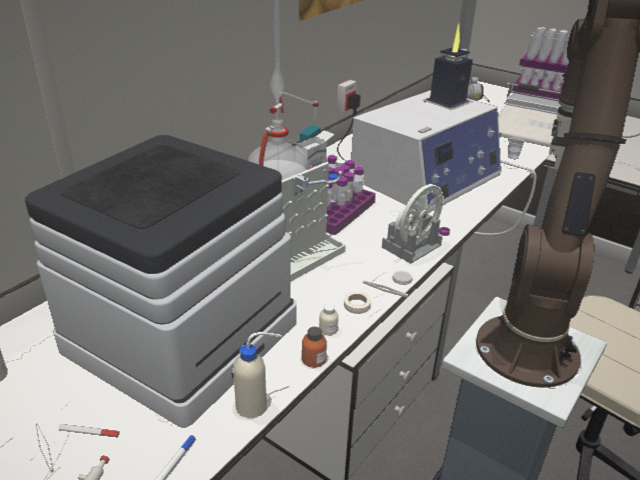

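View pics/top0.png

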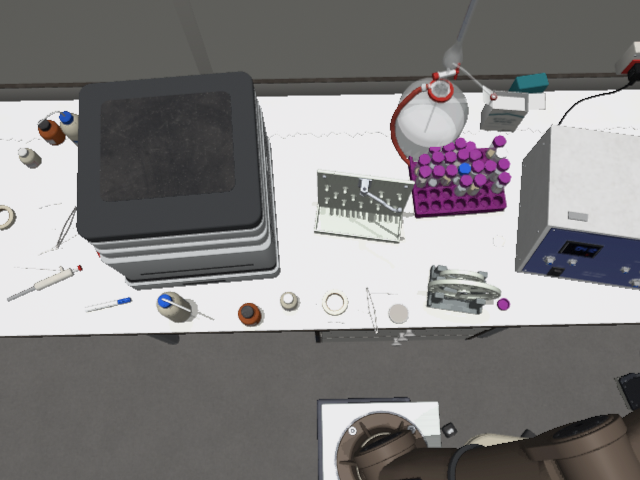

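Run:
```python
from h import *
s=cv2.imread('pics/scene0.png');t=cv2.imread('pics/top0.png')
def cr(i,x,y,w,h): return cv2.resize(i[y:y+h,x:x+w],(400,300),interpolation=cv2.INTER_CUBIC)
m=np.vstack([np.hstack([cr(s,280,150,80,60),cr(s,376,180,80,60)]),np.hstack([cr(t,312,165,100,75),cr(t,420,255,80,60)])])
cv2.imwrite('pics/crops0.png',m)
```

```text
(no output)
```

View pics/crops0.png

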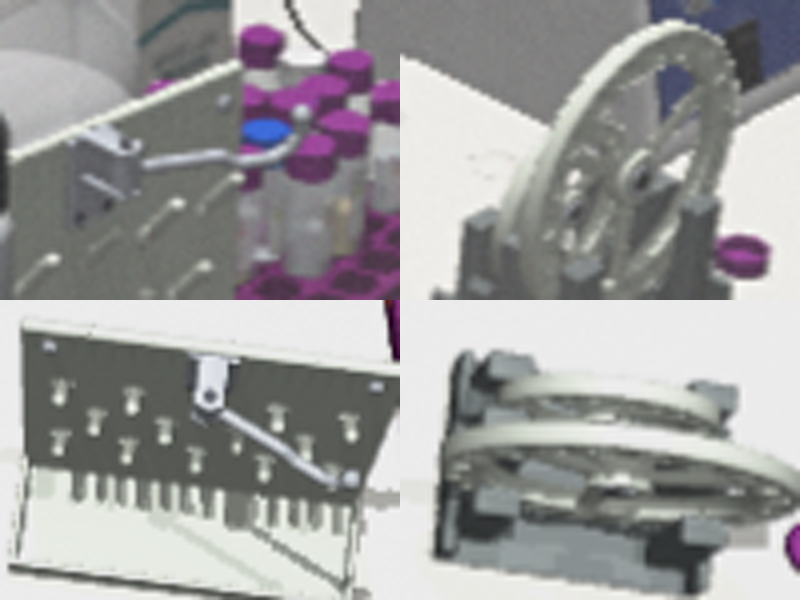

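Run:
```python
from h import *
from scipy.optimize import least_squares
cs=cam('scene'); ms=outline_of('scene','wheel_center')[0]['mask']; rs=None
ct=cam('top'); mt=outline_of('top','wheel_center')[0]['mask']
ball=tri(cs,(340.4,172.6),ct,(399.5,210)); print('ball',ball,proj(cs,ball),proj(ct,ball))
# hinge on top view at z ~.26..; board top corners at z=.27
for z in(.25,.26,.27): print('hinge',z,onz(ct,(364.5,188.75),z))
print('ballz274',onz(ct,(399.5,210),.274),onz(cs,(340.4,172.6),.274))
print('board TL',onz(ct,(317.75,170),.27),'TR(scene)',onz(cs,(328,162.6),.27))
def hull(c,p):
    x,y,z,w=p; a=np.linspace(0,2*np.pi,180); ax=np.array([np.cos(w),np.sin(w),0]); tg=np.array([-np.sin(w),np.cos(w),0])
    C=np.array([x,y,z])+.095*(np.cos(a)[:,None]*tg+np.sin(a)[:,None]*[0,0,1])
    return cv2.convexHull(proj(c,np.vstack([C+.006*ax,C-.006*ax])).astype(np.float32))
def cont(m): 
    cn=max(cv2.findContours(m.astype(np.uint8),cv2.RETR_EXTERNAL,cv2.CHAIN_APPROX_NONE)[0],key=cv2.contourArea); return cv2.convexHull(cn)[:,0].astype(float),cn
pts=[]
for c,m in((cs,ms),(ct,mt)):
    cn=cont(m)[1][:,0]; h=cv2.convexHull(cn)
    # contour points close to mask hull
    q=[u for u in cn.astype(float) if abs(cv2.pointPolygonTest(h.astype(np.float32),tuple(u),True))<1]
    pts.append(np.array(q)); print(len(q), cn.min(0),cn.max(0))
# keep those high in scene (above row 222), and upper edge in top view
S=pts[0]; S=S[S[:,1]<222]; T=pts[1]; T=T[(T[:,1]<290)]
print(len(S),len(T))
def f(p):
    r=[cv2.pointPolygonTest(hull(cs,p),tuple(u),True)-.5 for u in S]+[cv2.pointPolygonTest(hull(ct,p),tuple(u),True)-.5 for u in T]
    return np.array(r+[(p[2]-.123)/.002*2])
for fixz in (0,1):
    g=f if not fixz else (lambda p:f(p)[:-1])
    best=min((least_squares(g,[.42,-.2,.123,w],x_scale=[.01,.01,.01,.1],diff_step=1e-4,loss='soft_l1') for w in(-.4,-.2,0,.2)),key=lambda r:r.cost)
    print(best.x,best.cost,np.round(best.fun,1))
out=[]
for c,(x0,y0) in((cs,(380,170)),(ct,(420,255))):
    im=cv2.resize(np.ascontiguousarray(c[0][y0:y0+80,x0:x0+100,::-1]),None,fx=4,fy=4)
    cv2.polylines(im,[((hull(c,best.x)-[x0,y0]+.5)*4).astype(int)],True,(0,0,255),1); out.append(im)
cv2.imwrite('pics/fit.png',np.hstack(out)); print(proj(ct,best.x[:3]),proj(cs,best.x[:3]))
```

```text
ball [ 0.60912778 -0.04290727  0.27224343] [[340.67270043 172.68576057]] [[399.35344445 209.71685964]]
hinge 0.25 [0.67461757 0.03972869 0.25      ]
hinge 0.26 [0.67085095 0.04056713 0.26      ]
hinge 0.27 [0.66708434 0.04140557 0.27      ]
ballz274 [ 0.60779204 -0.04297624  0.274     ] [ 0.60808468 -0.03996599  0.274     ]
board TL [0.71998678 0.15806511 0.27      ] TR(scene) [ 0.67609904 -0.07532088  0.27      ]
121 [400 184] [442 242]
134 [427 279] [500 300]
84 78
[ 0.43241199 -0.22055324  0.12194497 -0.14758309] 15.69671252643874 [-0.1  0.9  0.8  0.6  1.3  0.9  0.5  0.9  0.4  0.7  0.1  0.3  0.4  0.5
  0.5  0.5  0.4  0.3  0.9  0.7  0.5  0.3  0.  -0.3  0.2 -0.1 -0.5 -0.
 -0.4  0.  -0.5 -1.  -0.6 -0.2 -0.7 -0.4 -0.   0.3 -0.3 -0.1  0.2  0.5
  0.7 -0.   1.2  0.2  0.6  0.   0.4 -0.2  0.1  0.4  0.6 -0.1  0.2  0.4
  0.6  0.8 -0.   0.1  0.2  0.3  0.3  0.4  0.4  0.3  0.3  0.2 -0.  -0.2
 -0.5  0.1 -0.3 -0.7 -0.5 -1.1 -1.2 -0.6 -0.2 -0.7 -0.3  0.1  0.5 -0.2
 -0.6  0.3  0.3  0.2  0.1  0.  -0.1 -0.2 -0.4 -0.5 -0.7  0.  -0.2 -0.5
  0.1 -0.3  0.1  0.8  0.   0.1  0.2  0.3  1.1  0.1  0.1 -0.2  0.
[... 518 characters left out ...]
 -0.   0.3 -0.4 -0.1  0.2  0.5
  0.7 -0.   1.2  0.3  0.7  0.1  0.4 -0.2  0.1  0.4  0.7 -0.   0.2  0.4
  0.6  0.8 -0.   0.1  0.2  0.3  0.3  0.4  0.4  0.3  0.2  0.1 -0.1 -0.3
 -0.5  0.1 -0.4 -0.9 -0.6 -1.3 -1.4 -0.8 -0.4 -0.9 -0.5 -0.1  0.3 -0.4
 -0.6  0.4  0.3  0.2  0.2  0.1 -0.1 -0.2 -0.3 -0.5 -0.7  0.1 -0.2 -0.5
  0.2 -0.3  0.1  0.8 -0.1  0.   0.1  0.2  1.   0.1  0.1 -0.2  0.3 -0.2
  0.2 -0.4 -0.1  0.3 -0.4 -0.1  0.2 -0.6 -0.3 -0.1  0.1  0.4  0.6  0.7
 -0.   0.1  0.3  0.5  0.6  0.8 -0.1  0.1  0.2  0.3  0.4  0.6  0.7 -0.2
 -0.1 -0.   0.   0.1  0.2  0.3  0.3  0.4  0.4  0.5  0.5 -0.5 -0.4 -0.4
 -0.4 -0.4 -0.4 -0.4 -0.4 -0.4 -0.5 -0.5]
[[462.63891615 289.73161628]] [[421.69470729 214.69971672]]
```

View pics/fit.png

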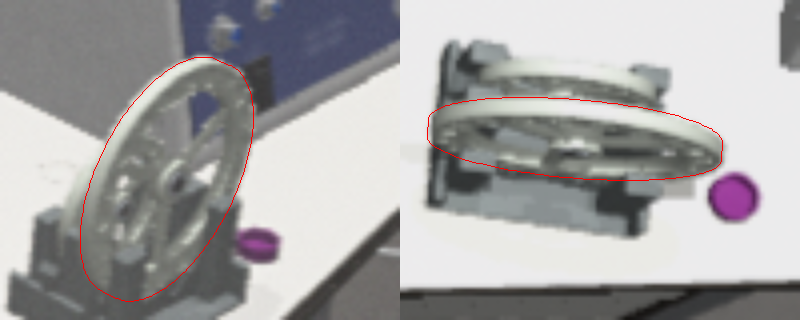

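Emit:
move_arm(series=[[0,0,5,0,0,0],[0,0,5,0,0,0],[0,0,5,0,0,0],[3,3.9,0,0,0,0],[3,3.9,0,0,0,0],[3,3.9,0,0,0,0],[3,3.9,0,0,0,0],[3,3.9,0,0,0,0]], grip=0.5)

```text
clock: 2.3
position: [0.333, -0.4011, 0.396]
ee_rot: [3.107, 0.462, 0.0]
force: [1.4, -0.5, -0.4]
width: 0.504
```

Emit:
move_arm(series=[[3,3.9,0,0,0,0],[3,3.9,0,0,0,0],[3,3.9,0,0,0,0],[3,3.9,0,0,0,0],[3,3.9,0,0,0,0],[3,3.9,0,0,0,0],[3,3.9,0,0,0,0],[3,3.9,0,0,0,0]])

```text
clock: 3.1
position: [0.5731, -0.0893, 0.396]
ee_rot: [3.107, 0.462, 0.001]
force: [0.4, 0.1, 0.2]
width: 0.504
```

Emit:
move_arm(series=[[3,3.9,0,0,0,0],[0.5,1,0,0,0,0],[0,0,0,0,0,0],[0,0,0,0,0,0]])

```text
clock: 3.5
position: [0.6067, -0.0432, 0.3957]
ee_rot: [3.107, 0.461, -0.001]
force: [-0.0, -1.1, 0.2]
width: 0.498
```

Emit:
move_arm(series=[[0,0,-4,0,0,0],[0,0,-4,0,0,0],[0.1,0.1,-2,0,0,0],[0,0,-1.2,0,0,0],[0,0,0,0,0,0],[0,0,0,0,0,0]])

```text
clock: 4.1
position: [0.6085, -0.0419, 0.2851]
ee_rot: [3.107, 0.461, 0.003]
force: [-0.4, 0.3, 0.6]
width: 0.497
```

Run:
```python
from h import *
s=cam('scene')[0];t=cam('top')[0]
def cr(i,x,y,w,h): return cv2.resize(i[y:y+h,x:x+w],(400,400),interpolation=cv2.INTER_CUBIC)
save(np.hstack([cr(s,290,120,90,90),cr(t,350,150,100,100)]),'ball1.png')
```

```text
(no output)
```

View pics/ball1.png

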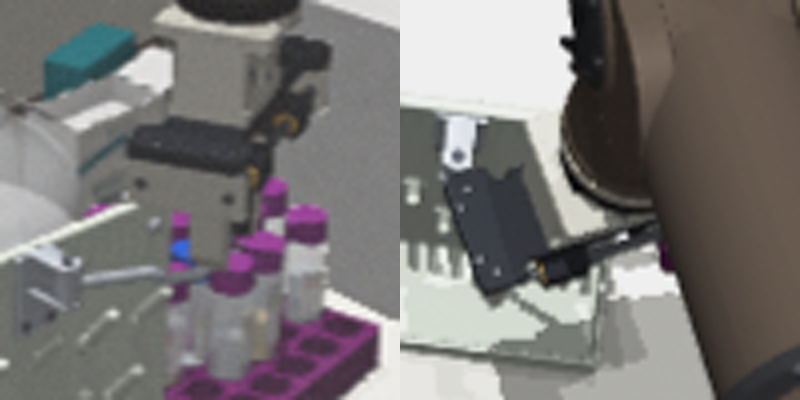

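Emit:
move_arm(series=[[0,0,0,0,0,0],[0,0,0,0,0,0],[0,0,0,0,0,0],[0,0,0,0,0,0],[0,0,0,0,0,0],[0,0,0,0,0,0]], grip=0, force=12)

```text
clock: 4.8
position: [0.6078, -0.043, 0.2837]
ee_rot: [3.105, 0.459, -0.002]
force: [-1.7, -5.8, 1.2]
width: 0.112
```

Emit:
move_arm(series=[[-0.97,0.8,0,0,0,0],[-0.87,0.91,0,0,0,0],[-0.75,1.01,0,0,0,0],[-0.62,1.09,0,0,0,0],[-0.48,1.17,0,0,0,0],[-0.33,1.21,0,0,0,0],[-0.19,1.24,0,0,0,0]])

```text
clock: 5.5
position: [0.5653, 0.0322, 0.2834]
ee_rot: [3.106, 0.46, -0.003]
force: [-1.3, -4.9, -0.1]
width: 0.112
```

Emit:
move_arm(series=[[-0.03,1.26,0,0,0,0],[0.12,1.25,0,0,0,0],[0.1,0.53,0,0,0,0],[0,0,0,0,0,0],[0,0,0,0,0,0]])

```text
clock: 6.0
position: [0.5672, 0.0577, 0.2832]
ee_rot: [3.101, 0.453, -0.007]
force: [-6.3, -21.2, 4.6]
width: 0.117
```

Emit:
move_arm(series=[[0,-0.4,0,0,0,0],[0,0,0,0,0,0]])

```text
clock: 6.2
position: [0.5672, 0.0572, 0.2832]
ee_rot: [3.105, 0.458, -0.005]
force: [-5.4, -10.8, 1.5]
width: 0.112
```

Emit:
move_arm(series=[[0,0,0,0,0,0],[0,0,0,0,0,0],[0,0,0,0,0,0],[0,0,0,0,0,0]], grip=0.45)

```text
clock: 6.6
position: [0.5682, 0.0609, 0.2839]
ee_rot: [-3.106, -0.465, -0.001]
force: [0.4, -0.2, 0.1]
width: 0.41
```

Emit:
move_arm(series=[[0,0,3,0,0,0],[0,0,4,0,0,0],[0,0,4,0,0,0],[0,-5,0,0,0,0],[0,-5,0,0,0,0],[0,-5,0,0,0,0],[0,0,0,0,0,0]])

```text
clock: 7.3
position: [0.5676, -0.0988, 0.3934]
ee_rot: [3.106, 0.445, -0.001]
force: [0.0, -0.1, -0.7]
width: 0.454
```

Run:
```python
from h import *
s=cam('scene')[0];t=cam('top')[0]; save(s,'s2.png'); save(t,'t2.png')
def cr(i,x,y,w,h): return cv2.resize(i[y:y+h,x:x+w],(400,400),interpolation=cv2.INTER_CUBIC)
save(np.hstack([cr(s,280,140,80,80),cr(t,320,160,80,80)]),'ball2.png')
for n in('scene','top'): print([(o['p'],o['rect']) for o in outline_of(n,'hook_ball')],[(o['p'],o['rect']) for o in outline_of(n,'wheel_center')])
```

```text
[(0.51, [301.0, 182.1, 29.3, 20.0])] [(0.96, [402.7, 186.0, 41.5, 57.6])]
[(0.71, [322.7, 291.7, 24.4, 24.8])] [(0.65, [429.9, 282.7, 28.2, 15.3])]
```

View pics/ball2.png

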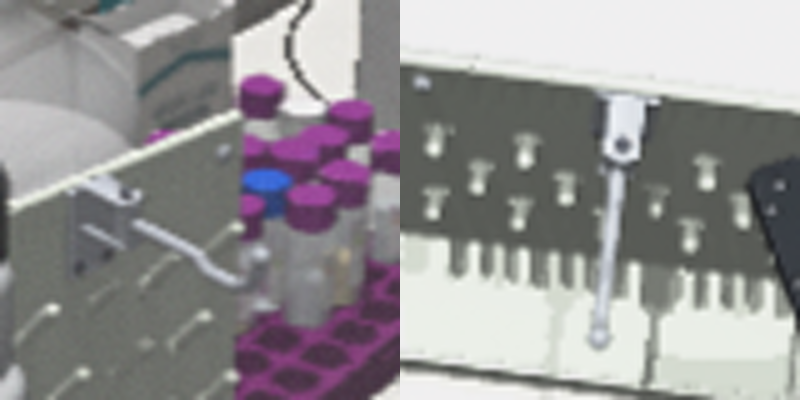

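Run:
```python
from h import *
cs=cam('scene');ct=cam('top')
b=tri(cs,(331.8,190.6),ct,(359.4,227.4));print(b,proj(cs,b),proj(ct,b))
b=onz(ct,(359.4,227.4),.274);print('top',b,'scene',onz(cs,(331.8,190.6),.274))
h=onz(ct,(364.2,188.8),.265);print(h,b-h,np.hypot(*(b-h)[:2]),np.arctan2(*(b-h)[1::-1]))
a=onz(ct,(320,172),.27);c=onz(ct,(400,182),.27);d=a-c;print('board yaw',np.arctan2(-d[0],d[1]))
e=onz(ct,(0+320,160+231/5),.026)
```

```text
[0.56554737 0.05846488 0.27344409] [[332.09268544 190.69306462]] [[359.2491925  227.10950892]]
top [0.56462417 0.05816026 0.274     ] scene [0.56585982 0.05938284 0.274     ]
[0.66884822 0.0417484  0.265     ] [-0.10422404  0.01641186  0.009     ] 0.10550829428173802 2.9854080220941737
board yaw -0.15275436744955218
```

Emit:
move_arm(series=[[-1.7,-1.8,0,0,0,8.06],[-1.7,-1.8,0,0,0,8.06],[-1.7,-1.8,0,0,0,8.06],[-1.7,-1.8,0,0,0,8.06],[-1.7,-1.8,0,0,0,8.06],[-1.7,-1.8,0,0,0,8.06],[-1.7,-1.8,0,0,0,8.06],[-1.7,-1.8,0,0,0,8.06]])

```text
clock: 8.5
position: [0.4315, -0.2341, 0.3939]
ee_rot: [2.374, 2.057, 0.0]
force: [0.5, -0.1, 0.2]
width: 0.451
```

Emit:
move_arm(series=[[0,0,0,0,0,0],[0,0,0,0,0,0],[0,0,0,0,0,0]])

```text
clock: 8.8
position: [0.4327, -0.233, 0.3938]
ee_rot: [2.381, 2.049, 0.001]
force: [0.3, 0.6, -0.5]
width: 0.448
```

Run:
```python
from h import *
s=monitor.observe(); R=cv2.Rodrigues(s['ee_rot'])[0]; print(s['position'],np.round(R,3),np.degrees(np.arctan2(R[1,1],R[0,1])),s['joints'])
```

```text
[ 0.43270843 -0.23301404  0.39384133] [[ 0.149  0.989  0.001]
 [ 0.989 -0.149  0.   ]
 [ 0.     0.    -1.   ]] -8.581220605819093 [ 0.7168073   0.1514183  -0.38507746  1.61193575  0.05716386  1.38908144
  0.17562938]
```

Emit:
move_arm(series=[[-0.5,-1.7,0,0,0,0],[0,0,-4,0,0,0],[0,0,-4,0,0,0],[0,0,-4,0,0,0],[0,0,-3,0,0,0],[0,0,0,0,0,0]])

```text
clock: 9.4
position: [0.4255, -0.2492, 0.2402]
ee_rot: [-2.375, -2.046, 0.003]
force: [-0.1, -0.2, 0.1]
width: 0.448
```

Emit:
move_arm(series=[[0,0,-2,0,0,0],[0,0,-1.3,0,0,0],[0,0,-1,0,0,0],[0,0,0,0,0,0],[0,0,0,0,0,0]])

```text
clock: 9.9
position: [0.4277, -0.2512, 0.2017]
ee_rot: [2.38, 2.049, 0.001]
force: [0.5, -0.2, 0.8]
width: 0.449
```

Run:
```python
from h import *
s=cam('scene')[0];t=cam('top')[0]
def cr(i,x,y,w,h): return cv2.resize(i[y:y+h,x:x+w],(400,400),interpolation=cv2.INTER_CUBIC)
save(np.hstack([cr(s,370,150,90,90),cr(t,420,230,90,90)]),'g1.png'); print(monitor.observe()['position'],monitor.observe()['force'])
```

```text
[ 0.42765831 -0.25131593  0.20178692] [0.79897797 0.70146981 0.45444819]
```

View pics/g1.png

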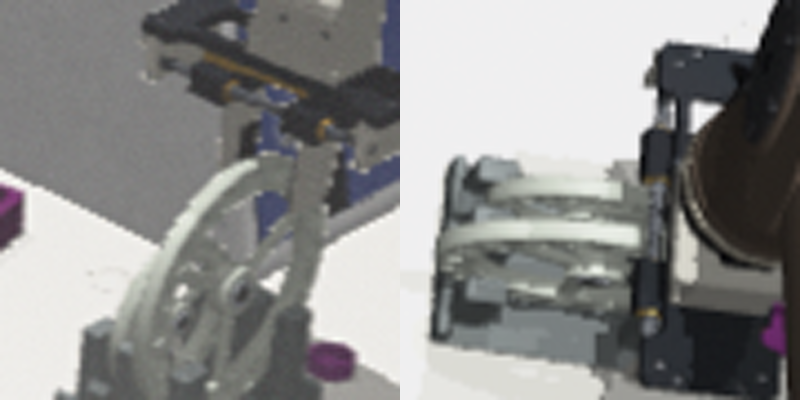

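Emit:
move_arm(series=[[0,0,0,0,0,0],[0,0,0,0,0,0],[0,0,0,0,0,0],[0,0,0,0,0,0],[0,0,0,0,0,0],[0,0,0,0,0,0],[0,0,0,0,0,0]], grip=0, force=45)

```text
clock: 10.7
position: [0.4273, -0.2512, 0.2008]
ee_rot: [2.381, 2.049, 0.001]
force: [2.4, 0.7, -0.1]
width: 0.126
```

Emit:
move_arm(series=[[0,0,1,0,0,0],[0,0,2,0,0,0],[0,0,2,0,0,0]])

```text
clock: 11.0
position: [0.4269, -0.2511, 0.2517]
ee_rot: [-2.381, -2.049, -0.0]
force: [1.4, -0.3, -1.9]
width: 0.128
```

Emit:
move_arm(series=[[0,0,3,0,0,0],[0,0,3,0,0,0],[0,0,3,0,0,0],[0,0,0,0,0,0]])

```text
clock: 11.4
position: [0.4282, -0.2516, 0.3451]
ee_rot: [2.377, 2.046, 0.003]
force: [0.9, 0.1, -2.2]
width: 0.128
```

Emit:
move_arm(series=[[1,3.6,0,0,0,0],[1,3.6,0,0,0,0],[1,3.6,0,0,0,0],[1,3.6,0,0,0,0],[1,3.6,0,0,0,0],[1,3.6,0,0,0,0],[1,3.6,0,0,0,0],[1,3.6,0,0,0,0]])

```text
clock: 12.2
position: [0.5064, 0.038, 0.3403]
ee_rot: [-2.381, -2.049, 0.002]
force: [0.8, -0.6, -1.6]
width: 0.131
```

Emit:
move_arm(series=[[0,0,-2,0,0,0],[0,0,-1.6,0,0,0],[0,0,0,0,0,0],[0,0,0,0,0,0],[0,0,0,0,0,0]])

```text
clock: 12.7
position: [0.5072, 0.0366, 0.3056]
ee_rot: [2.381, 2.048, 0.001]
force: [0.5, -0.3, -1.8]
width: 0.127
```

```bash
cat > fit.py <<'E'
from h import *
from scipy.optimize import least_squares
def circ(c,p,r,off):
    x,y,z,w,k=p; a=np.linspace(0,2*np.pi,240); ax=np.array([np.cos(w)*np.cos(k),np.sin(w)*np.cos(k),np.sin(k)]); tg=np.array([-np.sin(w),np.cos(w),0]);up=np.cross(ax,tg)
    return proj(c,np.array([x,y,z])+off*ax+r*(np.cos(a)[:,None]*tg+np.sin(a)[:,None]*up))
def hull(c,p): return cv2.convexHull(np.vstack([circ(c,p,.095,.006),circ(c,p,.095,-.006)]).astype(np.float32))
def run(p0,name,crop):
    st=monitor.observe(); C=[cam('scene')]; M=[outline_of('scene','wheel_center')[0]]; C.append(cam('top')); M.append(outline_of('top','wheel_center')[0])
    print(st['position'],[(m['p'],m['rect']) for m in M]); P=[]
    for c,m in zip(C,M):
        cn=max(cv2.findContours(m['mask'].astype(np.uint8),cv2.RETR_EXTERNAL,cv2.CHAIN_APPROX_NONE)[0],key=cv2.contourArea)[:,0]
        h=cv2.convexHull(cn).astype(np.float32); P.append([tuple(map(float,u)) for u in cn if abs(cv2.pointPolygonTest(h,tuple(map(float,u)),True))<1])
    f=lambda p:np.array([cv2.pointPolygonTest(hull(c,p),u,True)-.5 for c,q in zip(C,P) for u in q]+[p[4]/.02])
    r=least_squares(f,p0,x_scale=[.01,.01,.01,.1,.1],diff_step=1e-4,loss='soft_l1'); p=r.x
    print('fit',np.round(p,4),'rms',np.sqrt(np.mean(r.fun**2)),'centre-tcp',np.round(p[:3]-st['position'],4))
    out=[]
    for c,(x0,y0) in zip(C,crop):
        im=cv2.resize(np.ascontiguousarray(c[0][y0:y0+100,x0:x0+100,::-1]),None,fx=4,fy=4,interpolation=cv2.INTER_CUBIC)
        cv2.polylines(im,[((hull(c,p)-[x0,y0]+.5)*4).astype(int)],True,(0,0,255),1); out.append(im)
    cv2.imwrite('pics/'+name,np.hstack(out))
E
python3 -c "
from fit import *
run([.514,.067,.222,-.15,0],'f1.png',[(300,165),(310,180)])"
```

```text
[0.50717901 0.03662801 0.30557417] [(0.67, [319.2, 180.1, 56.4, 68.2]), (0.62, [317.3, 241.3, 70.7, 22.3])]
fit [ 0.5112  0.066   0.2264 -0.1405  0.0168] rms 1.253407019546225 centre-tcp [ 0.0041  0.0294 -0.0792]
```

View pics/f1.png

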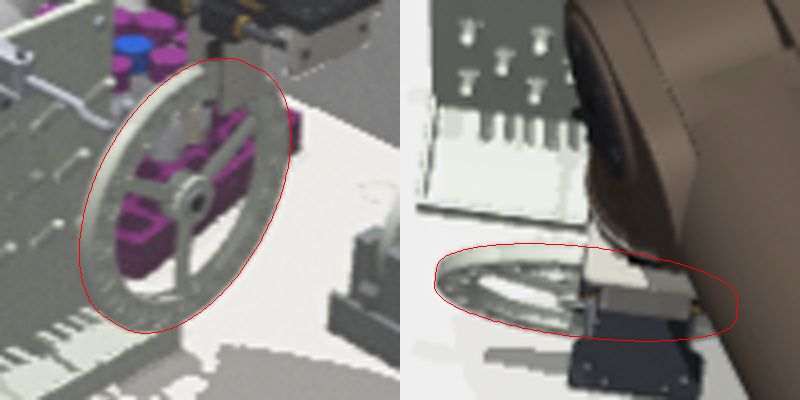

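Emit:
move_arm(series=[[0,0,-0.8,0,0,0],[0,0,0,0,0,0],[1.5,-0.2,0,0,0,0],[1.5,-0.2,0,0,0,0],[1,-0.15,0,0,0,0],[0,0,0,0,0,0]])

```text
clock: 13.5
position: [0.5478, 0.031, 0.2963]
ee_rot: [-2.382, -2.048, 0.0]
force: [0.1, 0.3, -2.7]
width: 0.126
```

Emit:
move_arm(series=[[1,-0.15,0,0,0,0],[1,-0.15,0,0,0,0],[1,-0.15,0,0,0,0],[1.15,-0.15,0,0,0,0],[0,0,0,0,0,0],[0,0,0,0,0,0],[0,0,0,0,0,0]])

```text
clock: 14.2
position: [0.5881, 0.0256, 0.2967]
ee_rot: [-2.381, -2.049, 0.0]
force: [0.2, 0.3, -2.5]
width: 0.128
```

```bash
python3 -c "
from fit import *
run([.593,.0545,.218,-.15,0],'f2.png',[(285,140),(310,150)])"
```

```text
[0.58814426 0.0255514  0.29669552] [(0.68, [298.4, 171.8, 51.5, 66.6]), (0.72, [321.9, 212.3, 77.8, 20.6])]
fit [ 0.5922  0.0541  0.2164 -0.1431  0.0234] rms 1.7965074741009304 centre-tcp [ 0.0041  0.0285 -0.0803]
```

View pics/f2.png

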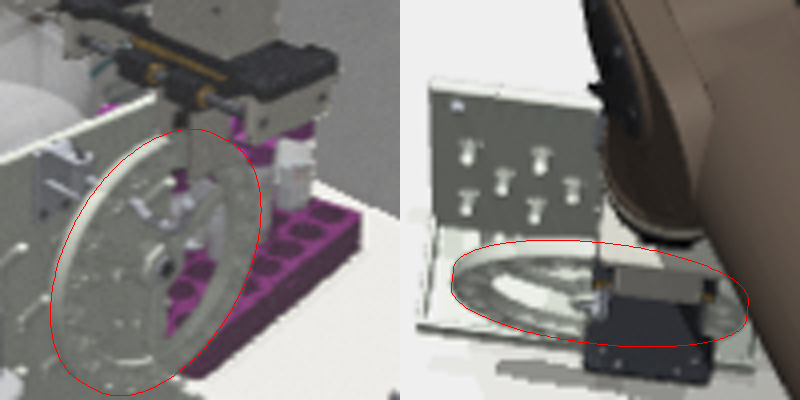

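Emit:
move_arm(series=[[0,0,-1,0,0,0],[0,0,-1,0,0,0],[0,0,-0.8,0,0,0],[0,0,-0.3,0,0,0],[0,0,0,0,0,0],[0,0,0,0,0,0]])

```text
clock: 15.0
position: [0.5886, 0.0254, 0.2658]
ee_rot: [2.381, 2.049, 0.0]
force: [0.4, -1.1, -1.4]
width: 0.131
```

Emit:
move_arm(series=[[0,0,-0.2,0,0,0],[0,0,-0.1,0,0,0],[0,0,0,0,0,0],[0,0,0,0,0,0]])

```text
clock: 15.4
position: [0.5885, 0.0253, 0.2628]
ee_rot: [2.381, 2.049, 0.0]
force: [0.4, -0.5, -2.2]
width: 0.127
```

Emit:
move_arm(series=[[0,0,-0.15,0,0,0],[0,0,0,0,0,0],[0,0,0,0,0,0]])

```text
clock: 15.7
position: [0.5885, 0.0253, 0.2612]
ee_rot: [2.381, 2.049, -0.0]
force: [0.7, 0.6, -2.2]
width: 0.128
```

Emit:
move_arm(series=[[0,0,-0.15,0,0,0],[0,0,0,0,0,0],[0,0,0,0,0,0]])

```text
clock: 16.0
position: [0.5886, 0.0254, 0.2602]
ee_rot: [2.381, 2.049, 0.001]
force: [-1.6, -1.1, 3.4]
width: 0.129
```

Emit:
move_arm(series=[[0,0,0,0,0,0],[0,0,0,0,0,0],[0,0,0,0,0,0],[0,0,0,0,0,0],[0,0,0,0,0,0],[0,0,0,0,0,0]], grip=0.38)

```text
clock: 16.6
position: [0.5884, 0.0253, 0.2597]
ee_rot: [-2.381, -2.049, 0.0]
force: [0.8, -0.0, -0.2]
width: 0.379
```

```bash
python3 -c "
from fit import *
run([.593,.0545,.183,-.15,0],'f3.png',[(285,150),(310,150)])"
```

```text
[0.5884471  0.02532341 0.25968615] [(0.56, [299.5, 182.5, 53.5, 69.3]), (0.56, [322.0, 214.8, 75.2, 24.7])]
fit [ 0.5928  0.0531  0.1805 -0.1294  0.0051] rms 0.7209808777520113 centre-tcp [ 0.0044  0.0278 -0.0791]
```

View pics/f3.png

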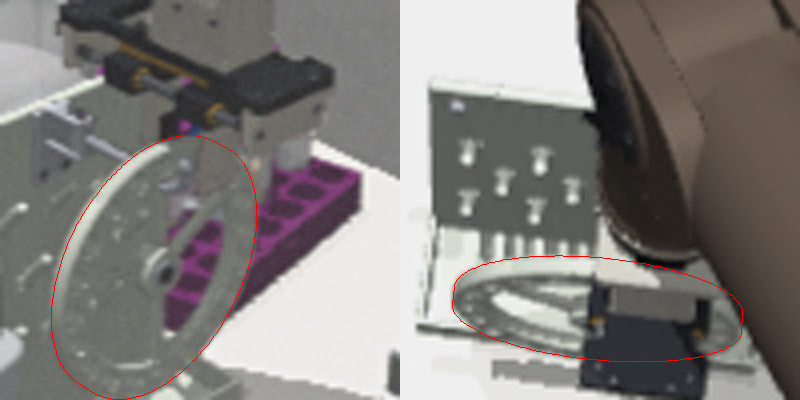

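Emit:
move_arm(series=[[0,0,1,0,0,0],[0,0,1.5,0,0,0],[0,0,2,0,0,0],[0,0,3,0,0,0],[0,0,3,0,0,0],[0,0,3,0,0,0],[-2,-4,0,0,0,0],[-2,-4,0,0,0,0]])

```text
clock: 17.6
position: [0.5486, -0.054, 0.3964]
ee_rot: [2.377, 2.052, 0.004]
force: [1.0, -1.1, -1.7]
width: 0.382
```

Emit:
move_arm(series=[[-2,-4,0,0,0,0],[-2,-4,0,0,0,0],[-2,-4,0,0,0,0],[0,0,0,0,0,0],[0,0,0,0,0,0],[0,0,0,0,0,0],[0,0,0,0,0,0],[0,0,0,0,0,0]])

```text
clock: 18.4
position: [0.489, -0.1734, 0.3948]
ee_rot: [-2.379, -2.052, -0.001]
force: [-0.1, -0.2, 0.3]
width: 0.382
```

```bash
python3 -c "
from fit import *
run([.593,.0545,.183,-.15,0],'f4.png',[(285,150),(310,150)])
run([.593,.0545,.183,-.15,0],'f5.png',[(285,150),(310,150)])
print(monitor.observe()['force'])"
```

```text
[ 0.48898648 -0.17344719  0.39484425] [(0.94, [300.9, 186.8, 50.3, 61.8]), (0.75, [323.0, 215.4, 73.5, 24.9])]
fit [ 0.5911  0.0552  0.181  -0.1401 -0.0018] rms 0.7581695671688716 centre-tcp [ 0.1021  0.2287 -0.2139]
[ 0.48864212 -0.17423956  0.39467295] [(0.94, [298.8, 186.2, 52.9, 65.6]), (0.84, [322.7, 213.6, 73.0, 27.1])]
fit [ 5.915e-01  5.520e-02  1.815e-01 -1.535e-01 -4.000e-04] rms 0.4893336376156964 centre-tcp [ 0.1029  0.2294 -0.2132]
[ 0.26761532  0.81681538 -0.52798944]
```

View pics/f5.png

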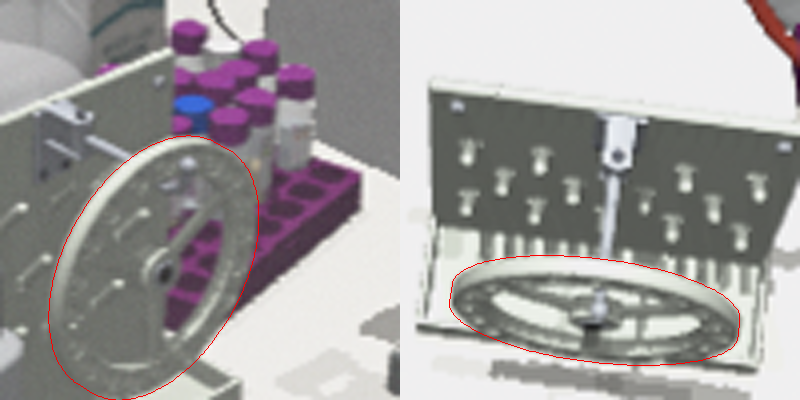

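Emit:
move_arm(series=[[0,0,0,0,0,0],[0,0,0,0,0,0],[0,0,0,0,0,0],[0,0,0,0,0,0],[0,0,0,0,0,0],[0,0,0,0,0,0],[0,0,0,0,0,0],[0,0,0,0,0,0]])

```text
clock: 19.6
position: [0.4885, -0.1747, 0.3947]
ee_rot: [2.381, 2.049, 0.0]
force: [-0.0, -0.5, 0.3]
width: 0.376
```

Emit:
move_arm(series=[[0,0,0,0,0,0],[0,0,0,0,0,0],[0,0,0,0,0,0],[0,0,0,0,0,0],[0,0,0,0,0,0],[0,0,0,0,0,0],[0,0,0,0,0,0],[0,0,0,0,0,0]])

```text
clock: 20.4
position: [0.4885, -0.1747, 0.3947]
ee_rot: [2.381, 2.049, -0.0]
force: [0.1, 0.3, 0.6]
width: 0.379
```

```bash
python3 -c "
from fit import *
run([.593,.0545,.183,-.15,0],'f6.png',[(285,150),(310,150)])
a=cam('scene')[0].astype(int)
for i in range(5): b=cam('scene')[0].astype(int)
print('motion px',(abs(a-b).max(2)[170:260,285:370]>40).sum())
for th in('small_wheel_center','brown_bottle','pale_bottle','tape_roll','dish','forceps','wash_bottle'): print(th,[(o['p'],o['rect']) for o in outline_of('scene',th)][:1])
print(workorder.sign_off())"
```

```text
[ 0.48845363 -0.17468855  0.39474089] [(0.57, [296.5, 186.2, 52.6, 66.7]), (0.94, [323.7, 215.1, 71.4, 24.3])]
fit [ 5.917e-01  5.520e-02  1.814e-01 -1.604e-01 -1.000e-04] rms 0.41269544545748327 centre-tcp [ 0.1032  0.2299 -0.2133]
motion px 0
small_wheel_center [(0.67, [393.2, 202.6, 29.3, 25.8])]
brown_bottle [(0.69, [305.2, 327.7, 22.2, 41.6])]
pale_bottle []
tape_roll [(0.65, [345.4, 289.2, 24.8, 25.6])]
dish [(0.58, [392.3, 271.6, 19.3, 13.6])]
forceps [(0.65, [364.7, 279.5, 41.5, 15.7])]
wash_bottle [(0.67, [232.7, 332.4, 42.2, 88.9])]
the job is handed in; nothing more can be done
None
```

The large wheel is hanging by the inside of its rim in the bend of the hook, with the hook arm out at its stop, and the job is handed in. I pinched the ball and swung the arm to its stop, lifted the wheel out of the cradle by its rim, and threaded it over the tip. I lowered it until the wrist force showed contact with the hook (vertical force from −2.2 to +3.4 N), then let go and backed away clear. It took about 21 s of the 61 s allowed.

**Wheel on the hook:** the last camera fit puts the wheel's centre at (0.592, 0.055, 0.181). That is about 1 mm from the measured seat in the horizontal plane and 69 mm below the seat, using the text's seat height of 250 mm. The text says 67 mm below, so the fit is about 2 mm low.

**Alignment and rest:** the axle is within about 0.01 rad of the arm's direction. I saw no movement over the last few pictures.

**Other things on the bench:** the small wheel, brown bottle, tape roll and wash bottle were found within a few pixels of where they started. The forceps outline had shifted by up to 8 pixels. I take that as detector noise, since the arm never went near them.

**Not confirmed by the detector:** it did not find the pale bottle in the last check. It had not found the dish in the first scene view, so I had no starting position there to compare with. The arm went near neither.

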